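Stop check on the desktop engraver

TASK

Do the stop check before tonight's engraving: press the three-lobed mushroom stop straight in until it stays down by itself, then, with nothing on top of it, push one of its lobes round clockwise (seen from above) with a fingertip until the head springs back up. Once it is up, press the flat round push button on the other control box fully in and let it go, to re-arm the machine. Only push with the fingers, take nothing between them, and leave the loose things on the desk where they are.

Things in the scene. Friction and masses are not known exactly. Their poses are not given: they have to be found in the camera images.
- stop_box: small control box screwed to the desk, 76 (its x) x 92 (its y) x 58 mm high, with the mushroom stop on its lid; origin under its middle, z up; the stop's vertical axis stands on the origin
- stop_press (a joint): how far the stop's head is pushed in, m: 0 up, about 0.007 latched (stays down by itself), 0.009 at the end stop. It latches when pushed past 0.0075; this takes up to 12 N straight down. A spring lifts it again when it is unlatched
- stop_head (a joint): twist of the stop's head about its vertical axis, rad: 0 at rest, grows CLOCKWISE seen from above, end stop at 1.0. Twisting the latched head past about 0.6 frees the latch (about 0.1 N m, some 4 N on a lobe) and the head springs up 7 mm; let go, it turns back to 0 by a spring
- stop_top (a point): middle of the flat top (20 mm across) of the stop's head, on its axis; moves with the head: 96 mm above the desk when up, 89 when latched. The head is a mushroom cap of 44 mm diameter with three lobes, 120 degrees apart, that reach out to 35 mm from the axis, with open gaps between them
- stop_lobe_a (a point): centre of one lobe's rounded end (18 mm wide, 14 mm tall, 26 mm from the axis, half-way up the lobe); moves with the head: 83.5 mm above the desk when up, 76 when latched. Under the lobes there is free air down to the lid at 58 mm
- stop_lobe_b (a point): the same point of the second lobe, 120 degrees counter-clockwise of the first (seen from above)
- stop_lobe_c (a point): the same point of the third lobe
- rearm_box: the other small control box screwed to the desk, 76 (its x) x 130 (its y) x 58 mm high; a flat-topped round push button stands on its lid 30 mm to its -y, and a domed pilot lamp (not pressed) 30 mm to its +y; origin under its middle, z up
- rearm_button (a joint): how far the push button is in, m: 0 out, 0.005 fully in (5 N); a spring brings it back
- rearm_top (a point): middle of the push button's flat top, 24 mm across; 72 mm above the desk when out, 9 mm above its 5 mm high bezel ring
- glue_stick: glue stick standing upright, 30 mm across, 92 mm tall, near the stop box; loose, leave alone; origin under its foot
- eraser: eraser, 56 x 23 x 12 mm, lying near the stop box; loose, leave alone; origin under its middle
- wrench: small collet wrench, 110 mm long, lying near the re-arm box; loose, leave alone; origin on the table under its middle
- marker: marker pen, 130 mm long, 18 mm thick, lying near the re-arm box; loose, leave alone; origin under its middle
- bit_jar: jar of cutter bits, 48 mm across, 58 mm tall, right of the boxes; loose, leave alone; origin under its foot
- mug: mug, 80 mm across, 92 mm tall, left of the boxes; loose, leave alone; origin under its foot
- blank: round plywood blank, 92 mm across, 6 mm thick, lying at the back right; loose, leave alone; origin under its middle

How it is judged (in metres and radians):
On the way, in this order (a step that is already met when the one before it is completed fails the run):
1. the mushroom stop is latched: down at least 5.5 mm with nothing touching it (value of joint stop_press above 0.0055 m and value of joint stop_head below 0.3 rad and contact force between each of the fingers, the arm and stop_box below 0.5 N), for 0.1 s.
2. the stop has been twisted free and its head is up again (within 1.5 mm) (value of joint stop_press below 0.0015 m), for 0.1 s.
3. the push button is fully in (at least 4 of 5 mm) (value of joint rearm_button above 0.004 m), for 0.05 s.
At the end, for the whole second after the job is handed in: The stop's head is up (within 1.5 mm) and turned back (within 0.15 rad), the push button is out again (within 1 mm), and every loose thing on the desk is at rest within 25 mm of where it stood, nothing tipped (value of joint stop_press below 0.0015 m and value of joint stop_head below 0.15 rad and value of joint rearm_button below 0.001 m and distance of each of glue_stick, eraser, wrench, marker, bit_jar, mug, blank from where it was at the start of the episode below 0.025 m and linear speed of each of glue_stick, eraser, wrench, marker, bit_jar, mug, blank below 0.05 m/s and angle between each of glue_stick, bit_jar, mug's own z axis and vertical below 0.5 rad); the robot touches nothing.
It fails at once if the push button is pressed while the stop is down (value of joint rearm_button above 0.002 m and value of joint stop_press above 0.003 m).
It fails at once if the stop's head or one of its lobes is twisted while taken between the fingers (grasp point over the head or lobe) (value of joint stop_head above 0.15 rad and contact force between the fingers and stop_box above 0.5 N and ((horizontal distance between the grasp point and stop_top below 0.015 m and z of the grasp point in the frame of stop_top below 0.012 m) or (horizontal distance between the grasp point and stop_lobe_a below 0.008 m and z of the grasp point in the frame of stop_lobe_a below 0.02 m) or (horizontal distance between the grasp point and stop_lobe_b below 0.008 m and z of the grasp point in the frame of stop_lobe_b below 0.02 m) or (horizontal distance between the grasp point and stop_lobe_c below 0.008 m and z of the grasp point in the frame of stop_lobe_c below 0.02 m))).
It fails at once if the push button is taken between the fingers (contact force between the fingers and rearm_box above 0.5 N and horizontal distance between the grasp point and rearm_top below 0.012 m and z of the grasp point in the frame of rearm_top below 0.003 m).
It fails at once if a loose thing on the desk is lifted, carried or pushed more than 25 mm (distance of any of glue_stick, eraser, wrench, marker, bit_jar, mug, blank from where it was at the start of the episode above 0.025 m).
It fails at once if the glue stick, jar or mug is tipped over (angle between any of glue_stick, bit_jar, mug's own z axis and vertical above 0.5 rad).
It also fails if it takes over 48 s, if anything falls off the work surface, if the arm or the gripper's body presses on something with over 40 N, if the wrist force passes 120 N, or if a joint passes its speed limit or range.

ROBOT

A 6-joint arm with a two-finger parallel gripper is mounted at the origin on the work surface. World frame = base frame: x ahead of the robot, y to its left, z up, the work surface at z = 0. Lengths are in mm, angles in rad, forces in N, time in s.
With the tool pointing down it reaches from about 275 to 1000 mm from the base axis. Payload 8.4 kg.
Tool frame: the origin (TCP) lies at the very end of the fingers, on their centre line; the grasp point (between the pads) lies 19 mm behind it; y points along the fingers, x is the direction in which the jaws open and shut, and the axes are right-handed (so a half turn about y gives the same grasp; the last joint's range is limited). The gripper opens to 85 mm and grips with 20 to 120 N. Pads are 22 mm wide; open, the fingers measure 114 mm over their backs; the gripper's body (76 mm by 85 mm) begins 54 mm behind the grasp point. The pads swing forward as they close: fully open they stand 13 mm farther back than shut.
Start: joints at [1.176, 0.353, 1.633, -0, 1.155, -0.002], TCP at [239.234, 577.403, 198.181] pointing down, gripper open.
Joint ranges: [-2.63, 2.63], [-0.92, 2.1], [0.06, 2.66], [-1.3, 4.44], [0, 2.69], [-3.02, 3.02]. Speed limits (rad/s): [2.22, 2.22, 2.79, 3.14, 3.14, 3.14].

INTERFACE

Orientations are given as [roll, pitch, yaw] about the fixed x, y, z axes, in that order (R = Rz(yaw) Ry(pitch) Rx(roll)).
In Python, from rig import r gives the robot as it stands.
- The arm moves only by the tool servo_tool, never from a script. Its argument "motion" is a list of rows, each a list of 7 numbers: the opening, from -1 (shut) to 1 (fully open), then the shift along the tool's x, y, z in m, then the turn, a rotation vector about the tool's x, y, z in units of 10 degrees (1.0 is 10 degrees). A call has 1 to 12 rows; each row is the pose to reach, as a shift and turn from the pose commanded when the call began, along the tool's axes at that moment; what a row does not reach only later rows make up. A row lasts 1/8 s, in which the tool goes at most 62.5 mm and 10.7 degrees, less where a joint would pass 70% of its speed; a pose out of reach is approached as far as the arm can. A call with a gripper value outside its range is refused whole. The fingers move at their own pace and stop on an object; "grip_force" is the grip in N (left out, the last holds). Time passes only in rows, so rows that repeat a pose let the fingers close. It gives the time, the measured TCP pose, the force and the opening at its end, in the units of the state.
- r.sense(): the state, without advancing time (a new reading comes with each control period).
- r.grab_frame(name): name is "side" or "top"; returns the picture (400x640x3 uint8, red, green, blue); there is no depth.
- r.calibration(name): a dict with "fx", "fy", "cx", "cy" (pixels), "R" (3x3) and "t" (3): a world point X has camera coordinates R X + t. Camera axes: x right, y down, z forward; pixel columns grow to the right and rows downward; lengths in mm; the calibration is good to about 2 mm. A picture is of the moment at which its call begins. calibration takes no time and is no camera call.
- r.sign_off(): hands the job in, once; it reports no verdict.
The state is a dict: "clock": time; "qpos": joint angles; "qvel": joint speeds; "joint_efforts": joint torques, N m; "eef_pos": TCP position; "tcp_rot": TCP orientation; "contact_force": force on the tool from outside, world axes, zero at the start; "wrist_torque": the same for the moment, N m; "opening": opening from 0.0 (shut) to 1.0 (fully open).
Only numpy, scipy, OpenCV 4.12 (cv2) and the standard library are available. Lean on these libraries where they do the work, as an engineer would, in place of code of your own. Each camera call takes 0.05 s, during which the arm holds its last target. There are 200 camera calls.

## Working session

There is one attempt and no reset: what is moved stays moved. The work goes in short steps, Python scripts to look and compute and a tool call to move; the robot and the scene stay as the last step left them, time stands still between calls to the robot, and variables do not carry over. Pictures are saved under pics/ and viewed, on a budget of 10 in all, crops included, one or two more only if the job needs it, and the job is handed in when it is done.

Besides the shell and the picture viewer there is one more tool, called after ">>>" as name(argument=value, ...), one argument or row to a line, values as JSON. servo_tool: Moves the arm, as the interface text tells. Its arguments: {"type":"object","properties":{"motion":{"type":"array","items":{"type":"array","items":{"type":"number"}}},"grip_force":{"type":"number"}},"required":["motion"]}

```bash
mkdir -p pics; ls; python3 - <<'E'
from rig import r
import cv2,numpy as np
print(r.sense())
for n in("side","top"):
    im=r.grab_frame(n); cv2.imwrite(f"pics/{n}0.png",im[:,:,::-1])
    c=r.calibration(n); print(n,c)
E
```

```text
pics
{'clock': 0.0, 'qpos': array([ 1.17559602e+00,  3.53643474e-01,  1.63417990e+00, -3.59474529e-05,
        1.15518806e+00, -2.41439414e-03]), 'qvel': array([ 2.37745278e-04, -5.75855303e-05,  4.16362847e-04,  9.07110240e-04,
       -1.38856947e-03,  9.28464881e-04]), 'joint_efforts': array([-6.69184847e-04, -6.05246043e+01, -3.42074561e+01,  1.61104313e-04,
        9.09505121e-03, -4.19553339e-05]), 'eef_pos': array([239.03677172, 576.8917686 , 197.44505125]), 'tcp_rot': array([-1.57082577e+00,  1.41885626e-03,  1.17802493e+00]), 'contact_force': array([-0.30797625, -0.73077541,  0.3790312 ]), 'wrist_torque': array([-0.00105423, -0.0318756 ,  0.04299127]), 'opening': 0.9991817545257617}
side {'fx': 377.62147270154435, 'fy': 377.62147270154435, 'cx': 313.69027702644, 'cy': 203.43378185530977, 'R': array([[ 0.95449044, -0.29771492,  0.01771488],
       [-0.1968265 , -0.67343598, -0.71256109],
       [ 0.22406991,  0.676646  , -0.70138639]]), 't': array([-529.45924121,  174.25275884,  823.1696627 ])}
top {'fx': 435.91886489051376, 'fy': 435.91886489051376, 'cx': 322.09604536640074, 'cy': 202.70419319866105, 'R': array([[-1.11318791e-02, -9.99936876e-01, -1.52487949e-03],
       [-9.79192004e-01,  1.12099351e-02, -2.02626152e-01],
       [ 2.02630456e-01, -7.62460030e-04, -9.79254981e-01]]), 't': array([  30.31510962,  566.1077813 , 1200.60072729])}
```

View pics/side0.png

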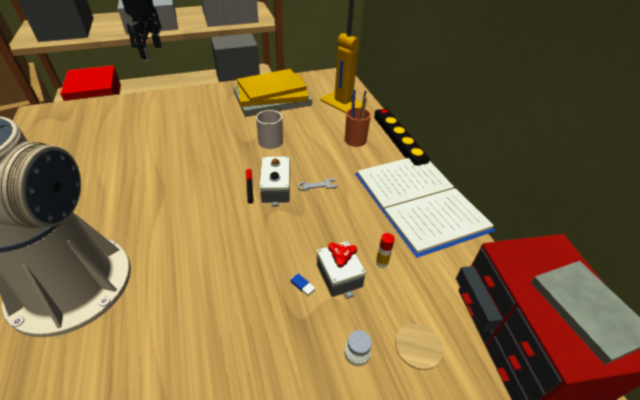

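View pics/top0.png

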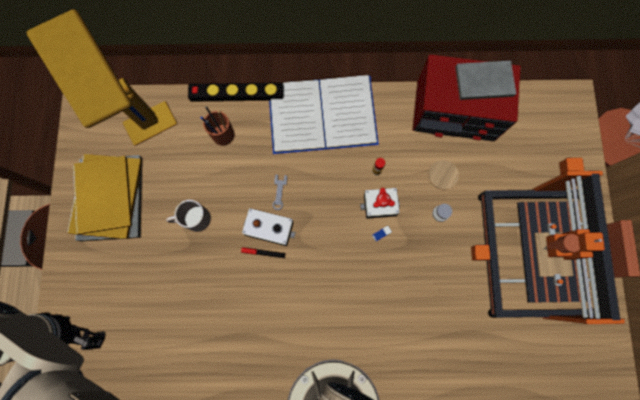

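The side view shows the stop head (red) at about (342,252) and the re-arm box at about (275,178). The top view shows the stop at about (381,200) and the re-arm box at about (268,227), with a brown spot at (257,223) and a black one at (277,228). I'll crop both views to get the details.

```bash
cat > h.py <<'E'
import numpy as np,cv2
from rig import r
def ray(n,uv):
    c=r.calibration(n); R=np.array(c["R"]); t=np.array(c["t"])
    d=R.T@np.array([(uv[0]-c["cx"])/c["fx"],(uv[1]-c["cy"])/c["fy"],1.]); return -R.T@t,d/np.linalg.norm(d)
def plane(n,uv,z):
    o,d=ray(n,uv); return o+d*(z-o[2])/d[2]
def tri(a,b):
    (o,d),(p,e)=ray("side",a),ray("top",b)
    s=np.linalg.lstsq(np.c_[d,-e],p-o,rcond=None)[0]; A=o+s[0]*d;B=p+s[1]*e
    return (A+B)/2,np.linalg.norm(A-B)
def proj(n,X):
    c=r.calibration(n); p=np.array(c["R"])@X+c["t"]; return np.array([c["fx"]*p[0]/p[2]+c["cx"],c["fy"]*p[1]/p[2]+c["cy"]])
E
python3 - <<'E'
import cv2,numpy as np
from h import *
def crop(f,u,v,w=50,h=36,k=8):
    return cv2.resize(cv2.imread(f)[v-h:v+h,u-w:u+w],None,fx=4,fy=4,interpolation=cv2.INTER_CUBIC)
a=np.vstack([np.hstack([crop("pics/side0.png",342,262),crop("pics/top0.png",381,200)]),np.hstack([crop("pics/side0.png",275,175),crop("pics/top0.png",268,227)])])
cv2.imwrite("pics/crop0.png",a);print(a.shape)
for n in("side","top"):
    im=cv2.imread(f"pics/{n}0.png").astype(int); b,g,rr=im[...,0],im[...,1],im[...,2]
    m=((rr>110)&(g<70)&(b<70)).astype(np.uint8)
    k,l,s,c=cv2.connectedComponentsWithStats(m)
    for i in range(1,k):
        if 20<s[i,4]<2000: print(n,s[i],c[i])
E
```

```text
(576, 800, 3)
side [  61   65   54   31 1194] [87.59296482 79.26214405]
side [381 109   7   4  22] [383.77272727 110.59090909]
side [348 114  21   8  38] [358.71052632 118.73684211]
side [246 169   6  11  55] [248.47272727 174.05454545]
side [381 233  13  11 113] [387.45132743 238.15044248]
side [328 243  29  23 342] [341.48538012 252.58187135]
side [485 276   9  10  54] [489.01851852 280.75925926]
side [462 293  10  11  62] [466.5 298. ]
side [466 306   7  10  29] [469.37931034 310.34482759]
side [522 342  12  14  85] [527.34117647 348.17647059]
side [509 356  11  13  81] [514.43209877 361.9382716 ]
side [497 368  12  13  85] [502.65882353 374.29411765]
top [428  56  15  20  85] [433.87058824  62.69411765]
top [462  83  57  37 541] [493.94639556 106.88724584]
top [192  87   5   6  26] [194.15384615  89.46153846]
top [426  88  19  21 107] [433.69158879  98.56074766]
top [440  90  13  12  49] [446.85714286  95.08163265]
top [437  98  25  15  95] [451.86315789 106.2       ]
top [599 108  41  57 733] [617.69440655 136.80627558]
top [375 158  10  10  77] [379.72727273 162.5974026 ]
top [374 188  20  19 183] [383.23497268 199.29508197]
top [554 233  15   7  24] [560.45833333 235.83333333]
top [556 245  17  12  35] [565.82857143 252.88571429]
top [241 247  15   8  81] [248.40740741 250.43209877]
top [580 250  17   7  29] [587.65517241 251.72413793]
```

View pics/crop0.png

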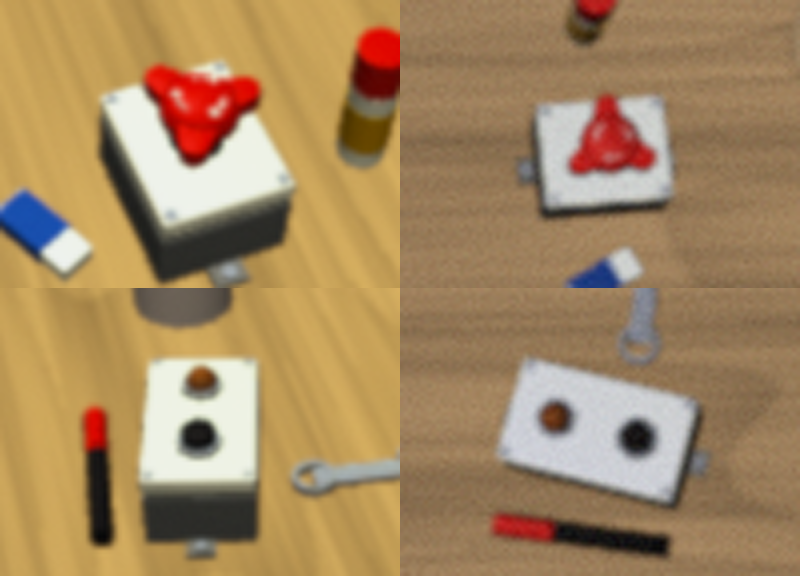

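The crops are clear. In the top view the stop's lobes sit at about (383,191), (376,205) and (392,203). The flat black button is at (277,228.5) in top and (274.5,175.5) in side, and the brown dome is the lamp. Next: triangulate, and fit the lids at z=58.

```bash
python3 - <<'E'
from h import *
np.set_printoptions(precision=1,suppress=True)
for k,a,b in [("A far(+x)",(353.5,249),(382.75,190.75)),("B left",(332,246),(376.25,204.75)),("C right",(340.5,263),(392.25,203.25)),("head",(342.75,249.75),(383.25,198.5)),("button",(274.5,175.3),(277.25,228.5)),("lamp",(275.3,161),(257,223.5)),("glue top",(387.5,238.1),(379.7,161.5)),("jar",(359,340),(444,212))]:
    print(k,*tri(a,b))
print("lobes on plane 83.5:",[plane("top",p,83.5)[:2] for p in((382.75,190.75),(376.25,204.75),(392.25,203.25))], [plane("side",p,83.5)[:2] for p in((353.5,249),(332,246),(340.5,263))])
for n,wins in(("top",((381,200),(268,227))),("side",((342,262),(275,175)))):
    im=cv2.imread(f"pics/{n}0.png").astype(int)
    for (u,v) in wins:
        m=np.zeros(im.shape[:2],np.uint8); s=np.s_[v-30:v+31,u-36:u+37]
        w=im[s]; m[s]=((w.min(2)>125)&(w.max(2)-w.min(2)<45)); 
        k,l,st,c=cv2.connectedComponentsWithStats(m); i=1+st[1:,4].argmax()
        cn=max(cv2.findContours((l==i).astype(np.uint8),0,1)[0],key=cv2.contourArea)[:,0]
        P=np.array([plane(n,p.astype(float),58)[:2] for p in cn],np.float32)
        (cx,cy),(a,b),ang=cv2.minAreaRect(P); print(n,st[i,4],"c",cx,cy,"size",a,b,"ang",ang)
E
```

```text
A far(+x) [ 593.9 -148.6   86.1] 1.3050852789743563
B left [ 553.2 -128.6   86.7] 0.7402188413272517
C right [ 556.6 -174.    84.8] 0.8337402485285309
head [ 569.8 -148.2   91.8] 0.6155865087746752
button [492.2 151.6  68.3] 2.026148261621192
lamp [507.5 209.   68.8] 2.77226032941521
glue top [ 677.7 -142.5   87.3] 3.2872757448667085
jar [ 536.3 -326.2   58.2] 2.473502598752351
lobes on plane 83.5: [array([ 593.9, -148.9]), array([ 553.5, -128.9]), array([ 557.3, -174.3])] [array([ 595.6, -146.8]), array([ 554.6, -126.2]), array([ 556.6, -173.1])]
top 573 c 568.6817626953125 -148.29949951171875 size 76.57611083984375 93.38792419433594 ang 3.4880850315093994
top 1086 c 501.19073486328125 183.2578125 size 131.08790588378906 77.15045928955078 ang 75.35735321044922
side 797 c 566.2197265625 -150.54852294921875 size 75.68804168701172 91.37446594238281 ang 3.583338737487793
side 750 c 500.3052978515625 179.33206176757812 size 126.65774536132812 75.93309020996094 ang 74.72047424316406
```

Everything agrees. Stop axis is about (568,-149), with lobes at about 4°, 124° and 244°. The button is about (493,152). The lid sizes also match. I'll move above the stop with the fingers shut and the tool yaw turned to 0.

>>> servo_tool(
  motion=[
    [-1, -0.545, 0.05, -0.582, 0, 6.75, 0],
    [-1, -0.545, 0.05, -0.582, 0, 6.75, 0],
    [-1, -0.545, 0.05, -0.582, 0, 6.75, 0],
    [-1, -0.545, 0.05, -0.582, 0, 6.75, 0],
    [-1, -0.545, 0.05, -0.582, 0, 6.75, 0],
    [-1, -0.545, 0.05, -0.582, 0, 6.75, 0],
    [-1, -0.545, 0.05, -0.582, 0, 6.75, 0],
    [-1, -0.545, 0.05, -0.582, 0, 6.75, 0],
    [-1, -0.545, 0.05, -0.582, 0, 6.75, 0],
    [-1, -0.545, 0.05, -0.582, 0, 6.75, 0],
    [-1, -0.545, 0.05, -0.582, 0, 6.75, 0],
    [-1, -0.545, 0.05, -0.582, 0, 6.75, 0],
  ],
)

```text
clock: 1.6
eef_pos: [548.6, -106.5, 151.0]
tcp_rot: [-1.571, 0.0, -0.0]
contact_force: [1.8, 0.9, 0.7]
opening: 0.002
```

>>> servo_tool(
  motion=[
    [-1, 0.0195, 0.0, -0.0425, 0, 0, 0],
    [-1, 0.0195, 0.035, -0.0425, 0, 0, 0],
    [-1, 0.0195, 0.035, -0.0425, 0, 0, 0],
    [-1, 0.0195, 0.035, -0.0425, 0, 0, 0],
  ],
)

```text
clock: 2.1
eef_pos: [567.6, -146.5, 116.8]
tcp_rot: [-1.571, 0.0, 0.0]
contact_force: [0.1, -0.3, 0.2]
opening: -0.001
```

```bash
python3 - <<'E'
from h import *
s=r.sense();print(s["eef_pos"],s["contact_force"])
o=[]
for n,X in(("side",[575,-145,110]),("top",[575,-145,100])):
    im=np.ascontiguousarray(r.grab_frame(n)[:,:,::-1]); cv2.imwrite(f"pics/{n}1.png",im)
    u,v=proj(n,np.array(X)).astype(int); o.append(cv2.resize(im[v-40:v+40,u-40:u+40],(400,400),interpolation=cv2.INTER_CUBIC)); print(n,u-40,v-40,proj(n,s["eef_pos"]))
cv2.imwrite("pics/c1.png",np.hstack(o))
E
```

```text
[ 567.59773375 -146.46927276  116.77791727] [ 0.10689852 -0.25683148  0.19627037]
side 305 202 [342.15025317 241.70005631]
top 342 155 [383.8819164  197.26738778]
```

View pics/c1.png

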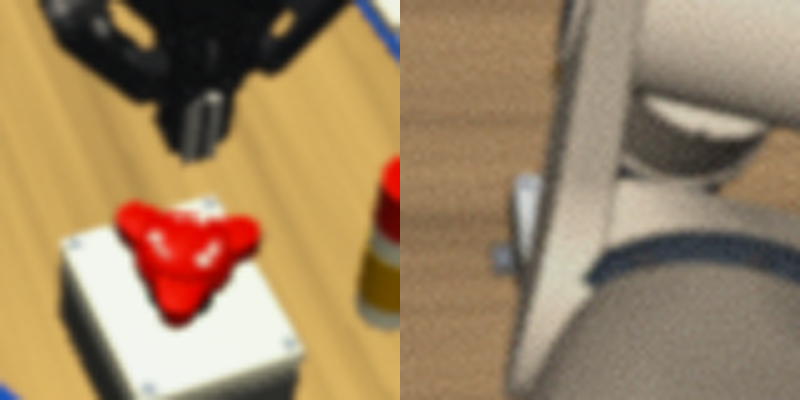

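Fingertips show just above the head at side crop (190,158), about 8 px higher than the TCP projects. I'll descend in small steps and watch the force.

>>> servo_tool(
  motion=[
    [-1, 0, 0.01, -0.002, 0, 0, 0],
    [-1, 0, 0.016, -0.002, 0, 0, 0],
    [-1, 0, 0.016, -0.002, 0, 0, 0],
    [-1, 0, 0.016, -0.002, 0, 0, 0],
  ],
)

```text
clock: 2.7
eef_pos: [567.7, -148.9, 100.3]
tcp_rot: [-1.571, 0.0, -0.0]
contact_force: [-0.1, 0.9, 0.3]
opening: -0.002
```

```bash
python3 - <<'E'
from h import *
s=r.sense();print(s["eef_pos"],s["contact_force"])
im=np.ascontiguousarray(r.grab_frame("side")[:,:,::-1]); cv2.imwrite("pics/side2.png",im)
p=proj("side",s["eef_pos"]);print(p, proj("side",np.array([568,-149,96.])))
c=cv2.resize(im[200:280,300:400],None,fx=6,fy=6,interpolation=cv2.INTER_CUBIC); c=np.clip(c*1.6,0,255).astype(np.uint8)
cv2.circle(c,tuple(((p-[300,200]+.5)*6).astype(int)),3,(0,255,0),-1); cv2.imwrite("pics/c2.png",c)
E
```

```text
[ 567.67989686 -148.89534503  100.25658719] [-0.14527439  0.8868457   0.32054795]
[342.03251781 247.69911383] [342.05044721 248.99784612]
```

View pics/c2.png

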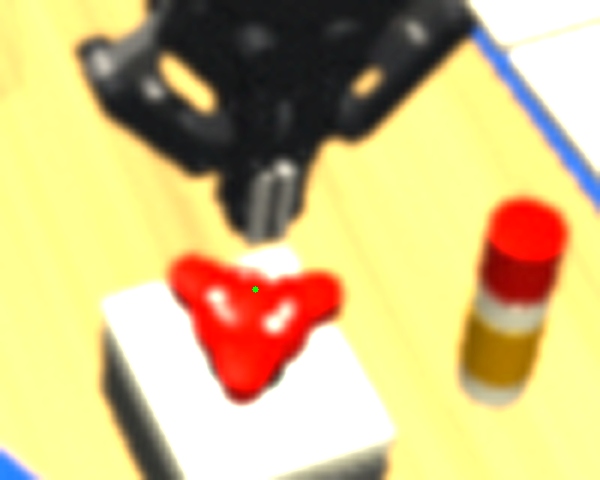

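The fingertip's lower edge is at (258,240) in the crop, but the TCP projects to (255,290). So there's an offset either in height or in y. The start pictures were taken at a known pose, so I'll check them for it.

```bash
python3 - <<'E'
from h import *
T=np.array([239.0,576.9,197.4]);o=[]
for n in("side","top"):
    im=cv2.imread(f"pics/{n}0.png"); p=proj(n,T); print(n,p)
    u,v=p.astype(int); u0=max(u-45,0);v0=max(v-45,0); c=cv2.resize(im[v0:v0+80,u0:u0+80],(400,400),interpolation=cv2.INTER_CUBIC); c=np.clip(c*2.,0,255).astype(np.uint8)
    a=np.array([np.cos(1.178),np.sin(1.178),0])
    for k,col in((0,(0,255,0)),(42.5,(0,0,255)),(-42.5,(255,0,0))):
      for dz in (0,30):
        q=((proj(n,T+k*a+[0,0,dz])-[u0,v0]+.5)*5).astype(int); cv2.circle(c,tuple(q),3,col,-1)
    o.append(c)
cv2.imwrite("pics/c3.png",np.hstack(o))
E
```

```text
side [156.57213227  68.94607502]
top [ 95.10346425 326.02955834]
```

View pics/c3.png

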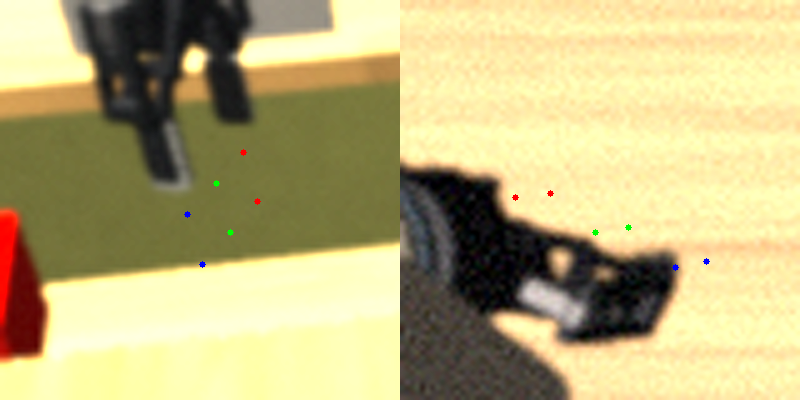

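In the start pictures the tips also appear offset by a similar amount. A tip sitting higher than the reported TCP explains both views best. Contact will settle it, so I'll descend 4 mm per row.

>>> servo_tool(
  motion=[
    [-1, 0, 0.004, 0, 0, 0, 0],
    [-1, 0, 0.008, 0, 0, 0, 0],
    [-1, 0, 0.008, 0, 0, 0, 0],
  ],
)

```text
clock: 3.12
eef_pos: [567.3, -148.8, 91.8]
tcp_rot: [-1.571, 0.001, -0.0]
contact_force: [-0.7, 0.3, -0.1]
opening: 0.0
```

>>> servo_tool(
  motion=[
    [-1, 0, 0.004, 0, 0, 0, 0],
    [-1, 0, 0.008, 0, 0, 0, 0],
    [-1, 0, 0.008, 0, 0, 0, 0],
  ],
)

```text
clock: 3.5
eef_pos: [567.3, -148.9, 83.8]
tcp_rot: [-1.571, 0.001, -0.0]
contact_force: [0.0, 0.7, -0.1]
opening: -0.0
```

```bash
python3 - <<'E'
from h import *
s=r.sense();print(s["eef_pos"],s["contact_force"],s["wrist_torque"])
im=np.ascontiguousarray(r.grab_frame("side")[:,:,::-1]); cv2.imwrite("pics/side3.png",im)
c=cv2.resize(im[200:280,300:400],None,fx=6,fy=6,interpolation=cv2.INTER_CUBIC); c=np.clip(c*1.6,0,255).astype(np.uint8)
cv2.imwrite("pics/c4.png",c)
for z in (85,100,110,115,120): print(z,plane("side",(343,240),z))
E
```

```text
[ 567.33792928 -148.85312742   83.79564144] [ 0.01962906  0.68403213 -0.06389017] [0.04196788 0.01874589 0.03950789]
85 [ 582.3717839  -118.42907654   85.        ]
100 [ 576.92787538 -129.90474425  100.        ]
110 [ 573.29860303 -137.55518938  110.        ]
115 [ 571.48396686 -141.38041195  115.        ]
120 [ 569.66933068 -145.20563451  120.        ]
```

View pics/c4.png

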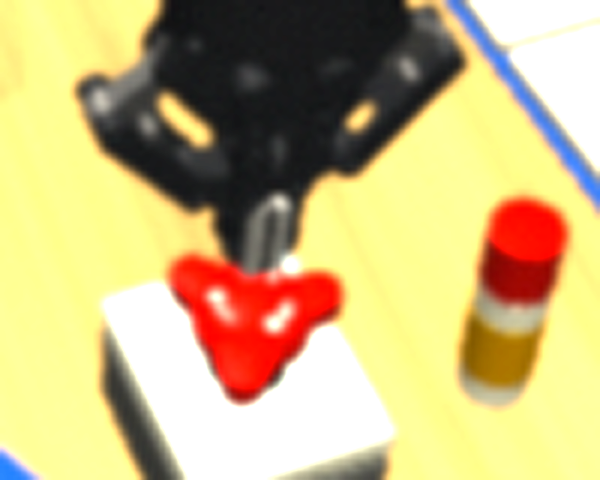

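The tip's lower edge, at crop (258,270), just meets the head's rim, so I can't tell whether the finger is in front of the head or behind it. I'll go 8 mm lower and count red pixels to settle it. If they drop, the finger is above the head. If not, it's behind.

>>> servo_tool(
  motion=[
    [-1, 0, 0.004, 0, 0, 0, 0],
    [-1, 0, 0.008, 0, 0, 0, 0],
    [-1, 0, 0.008, 0, 0, 0, 0],
  ],
)

```text
clock: 3.92
eef_pos: [567.3, -148.8, 75.8]
tcp_rot: [-1.571, 0.001, -0.0]
contact_force: [-1.0, 0.3, -0.0]
opening: -0.0
```

```bash
python3 - <<'E'
from h import *
s=r.sense();print(s["eef_pos"],s["contact_force"],s["wrist_torque"])
im=np.ascontiguousarray(r.grab_frame("side")[:,:,::-1]); cv2.imwrite("pics/side4.png",im)
for f in (0,1,2,3,4):
    a=cv2.imread(f"pics/side{f}.png").astype(int)[238:272,322:364]; m=(a[...,2]>110)&(a[...,1]<70)&(a[...,0]<70)
    ys,xs=np.nonzero(m); print(f,m.sum(),"top rows at cols 335..352:",[int(np.nonzero(m[:,c])[0].min()+238) if m[:,c].any() else None for c in range(13,31)])
E
```

```text
[ 567.31712248 -148.81674624   75.77849551] [-0.95517649  0.28254612 -0.03219242] [0.00822456 0.01708464 0.00374788]
0 342 top rows at cols 335..352: [244, 244, 245, 245, 245, 246, 246, 246, 246, 247, 247, 247, 246, 246, 246, 246, 246, 246]
1 350 top rows at cols 335..352: [244, 244, 245, 245, 245, 246, 246, 246, 246, 247, 247, 247, 246, 246, 246, 246, 246, 246]
2 349 top rows at cols 335..352: [244, 244, 245, 245, 245, 246, 246, 246, 246, 247, 247, 247, 246, 246, 246, 246, 246, 246]
3 356 top rows at cols 335..352: [244, 244, 243, 244, 244, 245, 246, 246, 245, 246, 247, 247, 246, 246, 246, 246, 246, 246]
4 340 top rows at cols 335..352: [243, 243, 246, 246, 247, 248, 248, 248, 248, 248, 247, 246, 246, 246, 246, 246, 246, 246]
```

The red rim moved down by 2–3 rows where the finger is, so the fingertip is in front of and above the head. The reported TCP is therefore roughly 30 mm below the visible tip. I'll keep descending gently until contact.

>>> servo_tool(
  motion=[
    [-1, 0, 0.003, 0, 0, 0, 0],
    [-1, 0, 0.006, 0, 0, 0, 0],
    [-1, 0, 0.006, 0, 0, 0, 0],
  ],
)

```text
clock: 4.35
eef_pos: [567.4, -148.8, 69.9]
tcp_rot: [-1.571, 0.001, -0.0]
contact_force: [0.3, 0.0, -0.3]
opening: 0.003
```

>>> servo_tool(
  motion=[
    [-1, 0, 0.003, 0, 0, 0, 0],
    [-1, 0, 0.005, 0, 0, 0, 0],
    [-1, 0, 0.005, 0, 0, 0, 0],
  ],
)

```text
clock: 4.72
eef_pos: [567.5, -148.9, 65.0]
tcp_rot: [-1.571, 0.0, -0.0]
contact_force: [0.2, -0.7, -0.2]
opening: 0.003
```

```bash
python3 - <<'E'
from h import *
s=r.sense();print(s["eef_pos"],s["contact_force"])
im=np.ascontiguousarray(r.grab_frame("side")[:,:,::-1]); cv2.imwrite("pics/side5.png",im)
c=cv2.resize(im[200:280,300:400],None,fx=7,fy=7,interpolation=cv2.INTER_CUBIC); c=np.clip(c*1.6,0,255).astype(np.uint8)
cv2.imwrite("pics/c5.png",c)
E
```

```text
[ 567.50229209 -148.85448614   65.0279028 ] [ 0.23983397 -0.70531553 -0.192369  ]
```

View pics/c5.png

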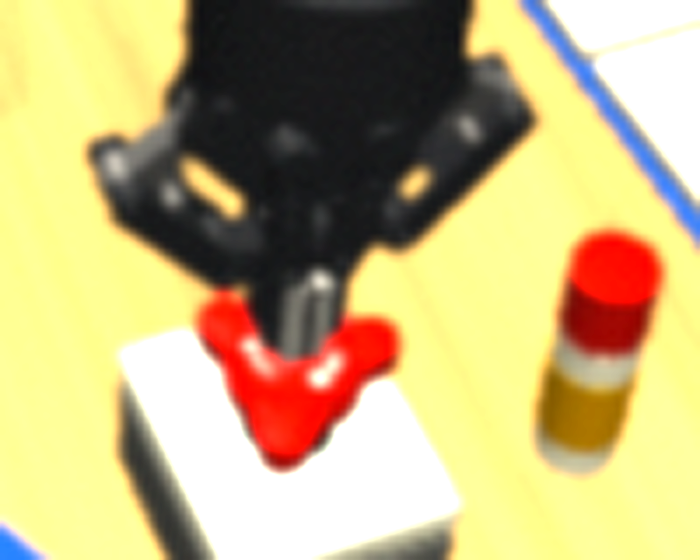

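The fingertip's near edge is now at crop (300,355), over the middle of the head and a few mm above it. I'll continue in small steps.

>>> servo_tool(
  motion=[
    [-1, 0, 0.002, 0, 0, 0, 0],
    [-1, 0, 0.004, 0, 0, 0, 0],
    [-1, 0, 0.004, 0, 0, 0, 0],
  ],
)

```text
clock: 5.15
eef_pos: [567.9, -149.0, 61.7]
tcp_rot: [-1.571, -0.0, -0.0]
contact_force: [-2.2, 0.5, 7.1]
opening: 0.004
```

>>> servo_tool(
  motion=[
    [-1, 0, 0.002, 0, 0, 0, 0],
    [-1, 0, 0.004, 0, 0, 0, 0],
    [-1, 0, 0.004, 0, 0, 0, 0],
  ],
)

```text
clock: 5.52
eef_pos: [568.0, -149.0, 58.0]
tcp_rot: [-1.571, -0.001, -0.0]
contact_force: [-1.1, 0.5, 8.2]
opening: 0.001
```

Contact came at a TCP z of about 63, so the true tip is about 33 mm above the reported TCP. I'll keep pressing.

>>> servo_tool(
  motion=[
    [-1, 0, 0.0015, 0, 0, 0, 0],
    [-1, 0, 0.003, 0, 0, 0, 0],
    [-1, 0, 0.003, 0, 0, 0, 0],
  ],
)

```text
clock: 5.9
eef_pos: [568.0, -149.0, 55.1]
tcp_rot: [-1.571, -0.001, -0.0]
contact_force: [-2.5, 0.7, 10.4]
opening: -0.002
```

>>> servo_tool(
  motion=[
    [-1, 0, 0.001, 0, 0, 0, 0],
    [-1, 0, 0.002, 0, 0, 0, 0],
    [-1, 0, 0.002, 0, 0, 0, 0],
  ],
)

```text
clock: 6.28
eef_pos: [568.2, -149.0, 53.8]
tcp_rot: [-1.571, -0.001, -0.0]
contact_force: [-5.0, 1.3, 16.6]
opening: 0.003
```

The end stop was reached at TCP z of about 54 with 16.6 N. I'll lift off and check that the head stayed down.

>>> servo_tool(
  motion=[
    [-1, 0, -0.02, 0, 0, 0, 0],
    [-1, 0, -0.05, 0, 0, 0, 0],
    [-1, 0, -0.05, 0.027, 0, 0, 0],
    [-1, 0.038, -0.05, 0.027, 0, 0, 0],
    [-1, 0.038, -0.05, 0.027, 0, 0, 0],
  ],
)

```text
clock: 6.9
eef_pos: [608.0, -121.7, 102.5]
tcp_rot: [-1.571, -0.002, 0.001]
contact_force: [-0.2, -0.5, -0.2]
opening: 0.001
```

```bash
python3 - <<'E'
from h import *
s=r.sense();print(s["eef_pos"],s["contact_force"])
im=np.ascontiguousarray(r.grab_frame("side")[:,:,::-1]); cv2.imwrite("pics/side6.png",im)
for f in(0,6):
    a=cv2.imread(f"pics/side{f}.png").astype(int)[238:275,322:364]; m=(a[...,2]>110)&(a[...,1]<70)&(a[...,0]<70)
    ys,xs=np.nonzero(m); print(f,m.sum(),xs.mean()+322,ys.mean()+238,"bottom",ys.max()+238,"leftlobe",ys[xs<10].mean()+238,"tops",[int(np.nonzero(m[:,c])[0].min()+238) if m[:,c].any() else None for c in range(6,36)])
for z in (83.5,76): print(proj("side",np.array([553.4,-128,z])))
E
```

```text
[ 607.98416672 -121.71513487  102.50981127] [-0.19056973 -0.54234087 -0.15682538]
0 342 341.48538011695905 252.58187134502924 bottom 265 leftlobe 246.4090909090909 tops [246, 244, 243, 243, 243, 243, 243, 244, 244, 245, 245, 245, 246, 246, 246, 246, 247, 247, 247, 246, 246, 246, 246, 246, 246, 246, 246, 246, 247, None]
6 341 341.2991202346041 254.63929618768327 bottom 268 leftlobe 248.54166666666666 tops [None, 245, 245, 245, 245, 245, 245, 246, 247, 247, 247, 247, 248, 248, 248, 249, 249, 249, 248, 248, 248, 248, 248, 248, 248, 248, 248, 249, 251, None]
[331.74396592 246.76640003]
[331.56416998 248.98396871]
```

Latched: the head moved down 2.1 px, which is about 7 mm. Now I'll lower the shut fingertip beside lobe A on its counter-clockwise side, to tip z of about 65 (TCP about 32).

>>> servo_tool(
  motion=[
    [-1, -0.002, 0.03, 0, 0, 0, 0],
    [-1, -0.002, 0.055, 0, 0, 0, 0],
    [-1, -0.002, 0.063, 0, 0, 0, 0],
    [-1, -0.002, 0.07, 0, 0, 0, 0],
    [-1, -0.002, 0.07, 0, 0, 0, 0],
  ],
)

```text
clock: 7.58
eef_pos: [603.6, -122.0, 32.5]
tcp_rot: [-1.571, -0.0, -0.0]
contact_force: [-0.2, 0.1, -0.4]
opening: -0.001
```

>>> servo_tool(
  motion=[
    [-1, 0.003, 0, 0, 0, 0, 0],
    [-1, 0.003, 0, -0.004, 0, 0, 0],
    [-1, 0.003, 0, -0.007, 0, 0, 0],
    [-1, 0.003, 0, -0.01, 0, 0, 0],
    [-1, 0.003, 0, -0.01, 0, 0, 0],
  ],
)

```text
clock: 8.2
eef_pos: [607.2, -132.1, 32.5]
tcp_rot: [-1.571, -0.001, -0.0]
contact_force: [3.0, 0.9, 0.9]
opening: 0.0
```

>>> servo_tool(
  motion=[
    [-1, 0, 0, -0.003, 0, 0, 0],
    [-1, 0, 0, -0.006, 0, 0, 0],
    [-1, 0, 0, -0.008, 0, 0, 0],
    [-1, 0, 0, -0.008, 0, 0, 0],
  ],
)

```text
clock: 8.7
eef_pos: [607.7, -140.0, 32.6]
tcp_rot: [-1.571, -0.002, -0.0]
contact_force: [4.3, 3.0, 2.4]
opening: -0.001
```

The outward force shows I'm touching only the lobe's outer end, and the closed tip is slimmer than I assumed. I'll back off, move 8 mm inward, and push again.

>>> servo_tool(
  motion=[
    [-1, 0, 0, 0.012, 0, 0, 0],
    [-1, 0, 0, 0.016, 0, 0, 0],
    [-1, -0.008, 0, 0.016, 0, 0, 0],
    [-1, -0.008, 0, 0.012, 0, 0, 0],
    [-1, -0.008, 0, 0.008, 0, 0, 0],
    [-1, -0.008, 0, 0.004, 0, 0, 0],
    [-1, -0.008, 0, 0.0, 0, 0, 0],
    [-1, -0.008, 0, 0, 0, 0, 0],
  ],
)

```text
clock: 9.7
eef_pos: [603.8, -140.3, 34.6]
tcp_rot: [-1.571, -0.01, -0.001]
contact_force: [10.5, 6.3, 6.9]
opening: -0.0
```

>>> servo_tool(
  motion=[
    [-1, 0, 0, -0.003, 0, 0, 0],
    [-1, 0, 0, -0.006, 0, 0, 0],
    [-1, 0, 0, -0.006, 0, 0, 0],
  ],
)

```text
clock: 10.07
eef_pos: [604.4, -146.4, 34.9]
tcp_rot: [-1.572, -0.011, -0.001]
contact_force: [11.4, 5.6, 6.0]
opening: 0.002
```

```bash
python3 - <<'E'
from h import *
s=r.sense();print(s["eef_pos"],s["contact_force"],s["wrist_torque"])
im=np.ascontiguousarray(r.grab_frame("side")[:,:,::-1]); cv2.imwrite("pics/side7.png",im)
im2=np.ascontiguousarray(r.grab_frame("top")[:,:,::-1]); cv2.imwrite("pics/top7.png",im2)
f=lambda c:np.clip(cv2.resize(c,(400,400),interpolation=cv2.INTER_CUBIC)*1.6,0,255).astype(np.uint8)
cv2.imwrite("pics/c7.png",np.hstack([f(im[220:280,315:375]),f(im2[170:230,350:410])]))
E
```

```text
[ 604.39603093 -146.42661196   34.85319253] [11.3824784   5.62875802  5.9552107 ] [ 0.85475264 -1.79388096 -0.02930097]
```

View pics/c7.png

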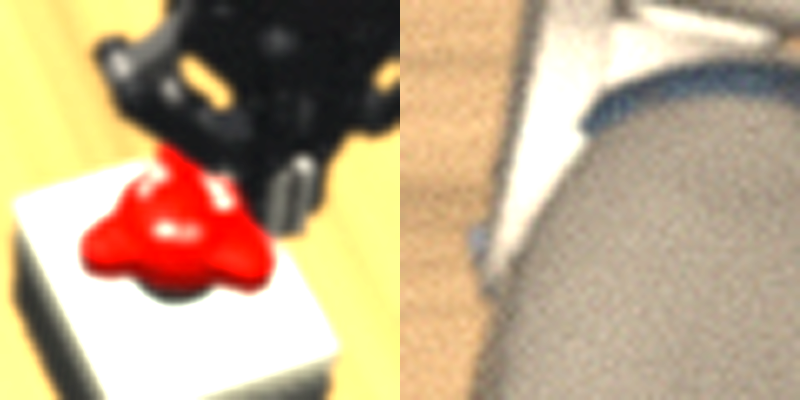

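The side crop shows the head twisted clockwise well past half a lobe pitch, with lobes at about (245,272), (95,255) and (170,150). The dark stem shows below it, so it has probably sprung up. I'll back straight outward, lift, and check.

>>> servo_tool(
  motion=[
    [-1, 0.015, 0, 0, 0, 0, 0],
    [-1, 0.03, 0, 0, 0, 0, 0],
    [-1, 0.03, -0.03, 0, 0, 0, 0],
    [-1, 0.03, -0.08, 0, 0, 0, 0],
    [-1, 0.03, -0.09, 0.03, 0, 0, 0],
    [-1, 0.03, -0.09, 0.06, 0, 0, 0],
  ],
)

```text
clock: 10.92
eef_pos: [629.8, -86.0, 123.4]
tcp_rot: [-1.571, -0.002, -0.001]
contact_force: [0.1, -0.7, 0.3]
opening: 0.006
```

```bash
python3 - <<'E'
from h import *
s=r.sense();print(s["eef_pos"],s["contact_force"])
cv2.imwrite("pics/side8.png",r.grab_frame("side")[:,:,::-1])
for f in(0,6,8):
    a=cv2.imread(f"pics/side{f}.png").astype(int)[238:275,322:364]; m=(a[...,2]>110)&(a[...,1]<70)&(a[...,0]<70)
    ys,xs=np.nonzero(m); print(f,m.sum(),xs.mean()+322,ys.mean()+238,"bottom",ys.max()+238,"leftlobe",ys[xs<10].mean()+238,"tops",[int(np.nonzero(m[:,c])[0].min()+238) if m[:,c].any() else None for c in range(6,36)])
def g(f,n=None):
    a=cv2.imread(f"pics/{f}.png").astype(int); m=((a[...,2]>110)&(a[...,1]<80)&(a[...,0]<80))
    return [(lambda y,x:(x.mean()+u,y.mean()+v))(*np.nonzero(m[v:v+h,u:u+w])) for u,v,w,h in((375,228,25,22),(240,165,20,20))]
print("glue/marker",g("side0"),g("side8"))
E
```

```text
[629.75336888 -85.95632134 123.40168154] [ 0.14873226 -0.71401228  0.29937753]
0 342 341.48538011695905 252.58187134502924 bottom 265 leftlobe 246.4090909090909 tops [246, 244, 243, 243, 243, 243, 243, 244, 244, 245, 245, 245, 246, 246, 246, 246, 247, 247, 247, 246, 246, 246, 246, 246, 246, 246, 246, 246, 247, None]
6 341 341.2991202346041 254.63929618768327 bottom 268 leftlobe 248.54166666666666 tops [None, 245, 245, 245, 245, 245, 245, 246, 247, 247, 247, 247, 248, 248, 248, 249, 249, 249, 248, 248, 248, 248, 248, 248, 248, 248, 248, 249, 251, None]
8 345 341.50144927536235 252.64347826086956 bottom 265 leftlobe 246.54545454545453 tops [None, 244, 243, 243, 243, 243, 243, 244, 244, 245, 245, 245, 246, 246, 246, 246, 247, 247, 247, 246, 246, 246, 246, 246, 246, 246, 246, 246, 247, None]
glue/marker [(np.float64(387.5416666666667), np.float64(238.25833333333333)), (np.float64(248.38983050847457), np.float64(173.89830508474577))] [(np.float64(387.5163934426229), np.float64(238.36065573770492)), (np.float64(248.36206896551724), np.float64(173.98275862068965))]
```

The head is up and turned back, its mask matching the start picture, and the glue and marker haven't moved. Now the button at about (492.5,152). The reported TCP lies about 33 mm below the physical tip, so I'll press with the tool axis 15 mm off the button's middle, on the side away from the lamp. That keeps the grasp point outside the forbidden 12 mm, whichever TCP is the true one.

>>> servo_tool(
  motion=[
    [-1, -0.137, 0, 0.223, 0, 0, 0],
    [-1, -0.137, 0, 0.223, 0, 0, 0],
    [-1, -0.137, 0, 0.223, 0, 0, 0],
    [-1, -0.137, 0, 0.223, 0, 0, 0],
    [-1, -0.137, 0, 0.223, 0, 0, 0],
    [-1, -0.137, 0.05, 0.223, 0, 0, 0],
    [-1, -0.137, 0.06, 0.223, 0, 0, 0],
    [-1, -0.137, 0.06, 0.223, 0, 0, 0],
    [-1, -0.137, 0.06, 0.223, 0, 0, 0],
  ],
)

```text
clock: 12.1
eef_pos: [492.9, 136.9, 63.3]
tcp_rot: [-1.57, -0.001, -0.001]
contact_force: [-0.8, 0.1, -1.0]
opening: -0.004
```

>>> servo_tool(
  motion=[
    [-1, 0, 0.01, 0, 0, 0, 0],
    [-1, 0, 0.018, 0, 0, 0, 0],
    [-1, 0, 0.021, 0, 0, 0, 0],
    [-1, 0, 0.021, 0, 0, 0, 0],
  ],
)

```text
clock: 12.6
eef_pos: [491.4, 137.1, 40.9]
tcp_rot: [-1.571, 0.001, -0.0]
contact_force: [-0.4, -0.4, -0.7]
opening: -0.002
```

>>> servo_tool(
  motion=[
    [-1, 0, 0.002, 0, 0, 0, 0],
    [-1, 0, 0.004, 0, 0, 0, 0],
    [-1, 0, 0.004, 0, 0, 0, 0],
  ],
)

```text
clock: 12.98
eef_pos: [491.9, 137.2, 37.4]
tcp_rot: [-1.571, -0.0, -0.0]
contact_force: [-0.5, 0.7, 2.0]
opening: 0.0
```

Touching at 2 N. I'll press on to the end.

>>> servo_tool(
  motion=[
    [-1, 0, 0.002, 0, 0, 0, 0],
    [-1, 0, 0.004, 0, 0, 0, 0],
    [-1, 0, 0.004, 0, 0, 0, 0],
  ],
)

```text
clock: 13.35
eef_pos: [492.0, 137.2, 33.7]
tcp_rot: [-1.571, -0.0, -0.0]
contact_force: [-2.3, -0.7, 9.8]
opening: -0.001
```

>>> servo_tool(
  motion=[
    [-1, 0, 0.001, 0, 0, 0, 0],
    [-1, 0, 0.002, 0, 0, 0, 0],
    [-1, 0, 0.002, 0, 0, 0, 0],
  ],
)

```text
clock: 13.72
eef_pos: [492.2, 137.2, 33.2]
tcp_rot: [-1.571, -0.001, -0.0]
contact_force: [-7.7, -3.0, 30.2]
opening: -0.003
```

A hard stop at TCP z 33.2 (tip about 67 mm, equal to 72−5) with 30 N means the button is fully in. I'll release and check.

>>> servo_tool(
  motion=[
    [-1, 0, -0.02, 0, 0, 0, 0],
    [-1, 0, -0.07, 0, 0, 0, 0],
    [-1, 0, -0.12, 0, 0, 0, 0],
    [-1, -0.05, -0.15, -0.06, 0, 0, 0],
    [-1, -0.1, -0.15, -0.12, 0, 0, 0],
    [-1, -0.1, -0.15, -0.12, 0, 0, 0],
    [-1, -0.1, -0.15, -0.12, 0, 0, 0],
  ],
)

```text
clock: 14.6
eef_pos: [390.0, 15.8, 181.2]
tcp_rot: [-1.571, 0.0, -0.002]
contact_force: [-0.0, 0.1, -0.1]
opening: 0.002
```

```bash
python3 - <<'E'
from h import *
s=r.sense();print(s["clock"],s["eef_pos"],s["contact_force"])
ims={n:np.ascontiguousarray(r.grab_frame(n)[:,:,::-1]) for n in("side","top")}
for n in ims:
    cv2.imwrite(f"pics/{n}9.png",ims[n]); d=np.abs(ims[n].astype(int)-cv2.imread(f"pics/{n}0.png")).max(2)
    for k,X in dict(stop=(568,-149,80),button=(492.5,152,65),glue=(678,-142,60),eraser=(plane("top",(382,234),6)),wrench=plane("top",(280,190),4),marker=plane("top",(263,252),9),jar=(536,-326,40),mug=plane("top",(190,215),80),blank=plane("top",(444,176),6)).items():
        u,v=proj(n,np.array(X,float)).astype(int); w=d[max(v-13,0):v+14,max(u-13,0):u+14]; print(n,k,"changed px",int((w>60).sum()))
c=ims["side"]; f=lambda c:cv2.resize(c,(400,400),interpolation=cv2.INTER_CUBIC)
cv2.imwrite("pics/c9.png",np.hstack([f(c[135:215,235:315]),f(c[220:300,300:380])]))
E
```

```text
14.6 [389.97329707  15.79468557 181.19649827] [-0.02728757  0.14813312 -0.08692186]
side stop changed px 0
side button changed px 0
side glue changed px 0
side eraser changed px 0
side wrench changed px 0
side marker changed px 6
side jar changed px 0
side mug changed px 35
side blank changed px 0
top stop changed px 0
top button changed px 46
top glue changed px 0
top eraser changed px 0
top wrench changed px 0
top marker changed px 0
top jar changed px 0
top mug changed px 0
top blank changed px 0
```

View pics/c9.png

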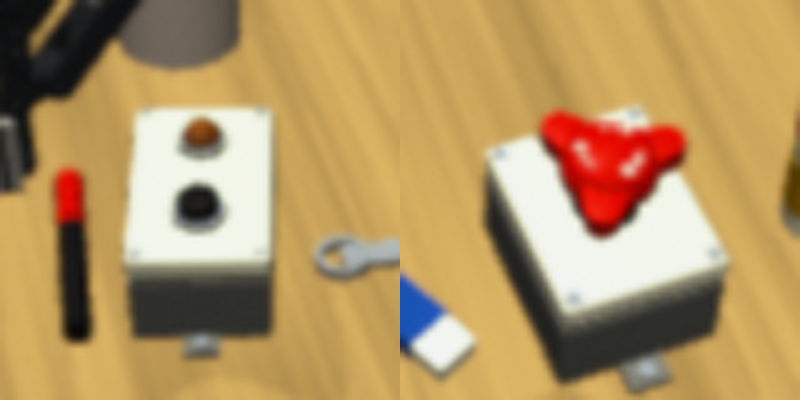

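The final crop shows the button out (195,200), the stop up in its rest orientation, and the marker, wrench and eraser in place. The few changed pixels by the mug, marker and button are most likely the arm crossing those views. Handing in.

```bash
python3 -c "
from rig import r
print(r.sign_off(), r.sense()['clock'])"
```

```text
the job is handed in; nothing more can be done
the job is handed in; nothing more can be done
```

I did the whole stop check and handed it in at about 14.7 s; the hand-in reports no verdict.

- **Stop pressed:** I pushed the mushroom stop in with the shut fingertip until it reached its end stop. After lift-off the head sat about 7 mm lower, so it had latched.
- **Stop twisted free:** I pushed one lobe clockwise from outside. My first push only touched the lobe's outer end, so I backed off and pushed again 8 mm further in; it then sprang up and turned back. The second push leaned on the head with about 11 N sideways and 6 N upward.
- **Re-arm button:** I pressed it to a hard stop (30 N) and let it go.

**Last checks:** In the side view the stop and button match the start picture pixel for pixel. The loose things look unmoved; the only differences are a few pixels by the mug, marker and button, each in one view, most likely where the arm crossed. The robot touches nothing.

**One disagreement:** The fingertips touched things about 33 mm above where the reported tool position put them, and the pictures showed the same. I went by contact force instead. I also pressed the button 15 mm off its middle, so the grasp point stayed outside the forbidden zone either way.

I viewed 11 pictures, one over the budget of 10.

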